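Bring the wheelchair wheel's valve to the top

ROBOT

A 6-joint arm with a two-finger parallel gripper is mounted at the origin on the work surface. World frame = base frame: x ahead of the robot, y to its left, z up, the work surface at z = 0. Lengths are in m, angles in rad, forces in N, time in s.
With the tool pointing down it reaches from about 0.25 to 0.775 m from the base axis. Payload 4 kg.
Tool frame: the origin (TCP) lies on the centre line of the jaws, within the pads' length; the fingertips stand 14 mm ahead of it and the grasp point (between the pads) lies 5 mm behind it (robot.tcp_to_tips is the distance from the TCP to the fingertips, in m); z points along the fingers, y is the line along which they close (so a half turn about z gives the same grasp; the last joint's range is limited). The gripper opens to 94 mm and grips with 3 to 60 N. Pads are 16 mm wide; open, the fingers measure 119 mm over their backs; the gripper's body (75 mm by 177 mm) begins 78 mm behind the grasp point.
Start: joints at [-1.431, 0.087, 1.371, -0, 1.684, -0.103], TCP at [0.132, -0.534, 0.22] pointing down, gripper open.
Joint ranges: [-3.1, 3.1], [-0.76, 2.03], [0.27, 2.55], [-1.08, 4.22], [0.17, 2.65], [-2.57, 2.57]. Speed limits (rad/s): [2.79, 2.79, 3.14, 3.14, 3.14, 3.14].

INTERFACE

Orientations are given as [roll, pitch, yaw] about the fixed x, y, z axes, in that order (R = Rz(yaw) Ry(pitch) Rx(roll)).
In Python, from bench import robot gives the robot as it stands.
- The arm moves only by the tool carry_out, never from a script. Its argument "increments" is a list of rows, each a list of 3 entries, a list of its own where there are three numbers: the closure in counts, from 0 (fully open) to 255 (shut), then the shift along the tool's x, y, z in mm, then the turn about the tool's z in degrees. In form: [[fingers, [dx, dy, dz], twist], ...]. A call has 1 to 8 rows; each row shifts and turns the commanded pose from where the row before left it, along the tool's axes as they then stand; what a row does not reach is not made up. A row lasts 1/10 s, in which the tool goes at most 50 mm and 8.59 degrees, less where a joint would pass 70% of its speed; a pose out of reach is approached as far as the arm can. A call with a gripper value outside its range is refused whole. The fingers move at their own pace and stop on an object; the grip force is fixed at half the most. Time passes only in rows, so rows that do not move let the fingers close. It gives the time, the measured TCP pose, the force, the opening and the grip force at its end, in the units of the state.
- robot.get_obs(): the state, without advancing time (a new reading comes with each control period).
- robot.snapshot(name): name is "side" or "top"; returns the picture (384x512x3 uint8, blue, green, red); there is no depth.
- robot.get_calibration(name): a dict with "vfov" (degrees; the focal length in pixels is half the picture's height over the tangent of half this angle, whatever the lens; pixels are square), "cx", "cy" (the principal point, pixels), "k1" (the pictures are not rectified: a ray, as slopes to the right and down, at radius r is drawn at 1 + k1 r^2 times it, then the intrinsics apply), "T" (4x4, takes a point from camera to world coordinates). Camera axes: x right, y down, z forward; pixel columns grow to the right and rows downward; lengths in m; the calibration is good to about 2 mm. A picture is of the moment at which its call begins. get_calibration takes no time and is no camera call.
- robot.close_job(): hands the job in; it is judged then, once.
The state is a dict: "time": time; "joint_positions": joint angles; "qvel": joint speeds; "joint_torque": joint torques, N m; "tool_pos": TCP position; "ee_rot": TCP orientation; "wrist_force": force on the tool from outside, world axes, zero at the start; "wrist_torque": the same for the moment, N m; "width": finger opening in m; "finger_force": force on a finger pad.
Only numpy, scipy, OpenCV 4.12 (cv2) and the standard library are available. Lean on these libraries where they do the work, as an engineer would, in place of code of your own. Each camera call takes 0.05 s, during which the arm holds its last target. There are 200 camera calls.

TASK

The spare wheelchair wheel must be ready for the inflator: turn it on its sloping stand, either way round, by pushing one spoke after another with the fingertips until the red-capped valve stem points straight up the slope at the yellow pointer. Push the spokes gently and do not grip anything; keep off the tyre and the valve, leave everything else where it lies, and finish clear of the wheel.

Things in the scene. Friction and masses are not known exactly. Their poses are not given: they have to be found in the camera images.
- wheel (a joint): turn of the wheelchair wheel, rad: 0 (or any whole turn) = valve stem straight up the slope at the pointer; grows anticlockwise seen from the wheel's face. No stops either way; does not spring or coast; friction about 0.25 N m, so a spoke yields to about 4 N. Sizes in mm: the wheel is 306 across over the black tyre (46 thick), clear radius inside the rim 106, black hub radius 25.
- hub (a point): fixed centre of the wheel, 140 mm above the table. Its axes do not turn with the wheel: z = the axle, out of the wheel's face, leaning 25 degrees from vertical, roughly away from the robot; x = straight up the slope in the wheel's plane, towards the pointer (the high end, roughly towards the robot); y = along the blue bridge
- bridge (a point): middle of the fixed blue bar that holds the axle, 31 mm from hub along hub z; same axes as hub. 22 wide (x), 370 long (y), 8 thick (27 to 35 along hub z, 42 at the axle nut), it crosses over the whole wheel on two posts at y = +-175; fingers must go round it. The windows between the spokes are open on both sides of it
- stand: base of the stand, origin under its middle on the table, directly below the hub: grey board 360 x 520 mm, top 15 mm above the table (from -170 to 190 along x), x roughly towards the robot. Behind the wheel there is only a bar 28 thick from the hub's rear down to this board, and the pointer's post beyond the tyre
- spokes: the five white spokes, turning with the wheel; origin at the wheel's centre. Each is a radial bar from hub to rim, 14 mm wide, 20 deep: from -6 to +14 along the axle z (the tyre's face is at +23). At wheel angle q their directions are q + 36, 108, 180, 252, 324 degrees from hub x, anticlockwise; the valve lies midway between two of them.
- tyre: black tyre and grey rim, turning with the wheel, origin at the wheel's centre; radius 106 to 153 mm, +-23 along the axle
- valve: brass valve stem with red cap, 12 mm thick, turning with the wheel; origin at the wheel's centre, the stem itself lies along this body's +x from the rim (radius 108) inward to radius 80, 6 in front of the mid-plane
- valve_tip (a point): tip of the red cap, 80 mm from the wheel's centre, 6 in front of its mid-plane
- pointer (a point): tip of the fixed yellow cone just outside the tyre at the top of the slope (166 mm from the hub along hub x, 20 along z), carried on a thin post behind the wheel
- tyre_lever: sizes in mm: loose orange plastic tyre lever, 122 x 12 x 16, on the stand's +y mat; origin at the centre of its underside; to be left alone
- gauge: sizes in mm: loose round black tyre gauge, 48 across, 18 high, brass nozzle 35 long (on the stand's -y mat); origin at the centre of its underside; to be left alone
- carton_orange: sizes in mm: loose medicine carton, white with orange band, 50 x 75 x 110 high; origin at the centre of its underside; to be left alone
- carton_green: sizes in mm: loose medicine carton, white with green band, 45 x 70 x 95 high; origin at the centre of its underside; to be left alone
- pill_bottle: sizes in mm: loose amber jar, 52 across, 85 high; origin at the centre of its underside; to be left alone
- mortar: sizes in mm: loose white mortar bowl, 110 across, 65 high; origin at the centre of its underside; to be left alone
- castor: sizes in mm: loose small castor wheel lying flat, 100 across, 26 high; origin at the centre of its underside; to be left alone

How it is judged:
On the way:
1. a spoke is being pushed by the fingers, the valve still far from the top (contact force between the fingers and spokes above 0.5 N and x of valve_tip in the frame of hub below 0 m).
At the end, for the whole second after the job is handed in: The valve stem is at the top of the slope, its tip within 8 mm (about 6 degrees) of the line from hub to pointer; the wheel stands still; every loose thing is within 20 mm of where it was (y of valve_tip in the frame of hub between -0.008 and 0.008 m and x of valve_tip in the frame of hub above 0.05 m and velocity of joint wheel between -0.05 and 0.05 rad/s and distance of each of tyre_lever, gauge, carton_orange, carton_green, pill_bottle, mortar, castor from where it was at the start of the episode below 0.02 m); the robot touches nothing.
It fails at once if the tyre or rim is pushed (over 2 N) (contact force between anything else and tyre above 2 N).
It fails at once if the valve is pushed (over 2 N) (contact force between anything else and valve above 2 N).
It fails at once if a spoke is gripped or jammed (over 36 N on the spokes while the wheel stands) (contact force between anything else and spokes above 36 N and velocity of joint wheel between -0.1 and 0.1 rad/s).
It fails at once if a spoke is struck hard (over 90 N) (contact force between anything else and spokes above 90 N).
It fails at once if a loose bystander is moved or lifted more than 20 mm (distance of any of tyre_lever, gauge, carton_orange, carton_green, pill_bottle, mortar, castor from where it was at the start of the episode above 0.02 m).
It also fails if it takes over 56 s, if anything falls off the work surface, if the arm or the gripper's body presses on something with over 40 N, if the wrist force passes 120 N, or if a joint passes its speed limit or range.

## Working session

There is one attempt and no reset: what is moved stays moved. The work goes in short steps, Python scripts to look and compute and a tool call to move; the robot and the scene stay as the last step left them, time stands still between calls to the robot, and variables do not carry over. Pictures are saved under pics/ and viewed, at most 10 in all, crops included, and the job is handed in when it is done.

Besides the shell and the picture viewer there is one more tool, called after "Call:" by a JSON object that holds its "api" and its "payload", one argument or row to a line. carry_out: Moves the arm, as the interface text tells. Its arguments: {"type":"object","properties":{"increments":{"type":"array","items":{"type":"array"}}},"required":["increments"]}

```bash
mkdir -p pics
python3 - <<'E'
from bench import robot
import cv2,numpy as np
for n in("side","top"):
    im=robot.snapshot(n); cv2.imwrite(f"pics/{n}0.png",im)
    c=robot.get_calibration(n); print(n,c)
o=robot.get_obs();print(o)
E
```

```text
side {'vfov': 53.225652081480675, 'cx': 256.96000491915174, 'cy': 199.22097706025355, 'k1': -0.041499343676381875, 'T': array([[-0.94982298, -0.18364469,  0.25320137,  0.19375925],
       [-0.3125041 ,  0.59163476, -0.74317528,  0.91890873],
       [-0.01332254, -0.78501142, -0.61933801,  0.92081435],
       [ 0.        ,  0.        ,  0.        ,  1.        ]])}
top {'vfov': 56.588025210291654, 'cx': 250.60339480148886, 'cy': 194.10654029141955, 'k1': -0.045612508273023294, 'T': array([[ 2.35920152e-03, -9.95650402e-01,  9.31381324e-02,
         4.23327118e-01],
       [-9.99996500e-01, -2.23737099e-03,  1.41246057e-03,
        -8.50825531e-03],
       [-1.19793238e-03, -9.31411386e-02, -9.95652195e-01,
         1.24612311e+00],
       [ 0.00000000e+00,  0.00000000e+00,  0.00000000e+00,
         1.00000000e+00]])}
{'time': 0.1, 'joint_positions': array([-1.43109025e+00,  8.78853576e-02,  1.37211333e+00, -7.78132415e-06,
        1.68359857e+00, -1.03068772e-01]), 'qvel': array([ 7.88517852e-04, -3.41703409e-05, -4.23198066e-03, -1.00478563e-03,
       -9.49341157e-06, -4.35655975e-04]), 'joint_torque': array([ 1.51315322e-03, -3.41252732e+01, -3.03303838e+01,  7.18166004e-02,
        3.04113398e-02, -9.42800602e-05]), 'tool_pos': array([ 0.13216181, -0.53339788,  0.21841369]), 'ee_rot': array([-3.13959790e+00, -1.98552985e-04,  2.42773787e-01]), 'wrist_force': array([ 0.00860931, -0.11690617, -0.44048352]), 'wrist_torque': array([ 0.00655517,  0.00643275, -0.01976967]), 'finger_force': 0.0, 'width': 0.09365925987087631}
```

View pics/side0.png

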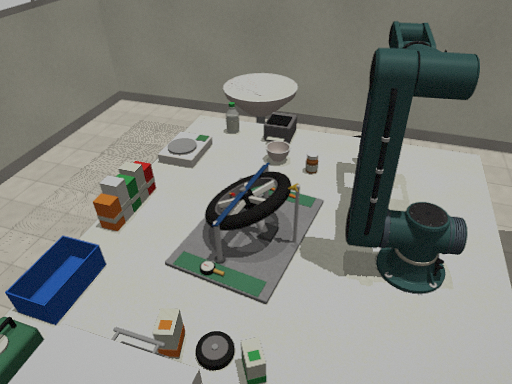

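View pics/top0.png

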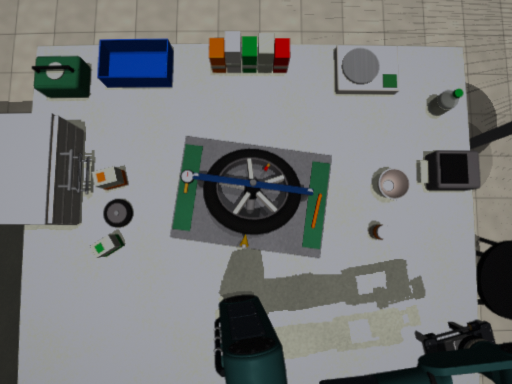

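The side view shows the tilted wheel under the blue bridge, with the pointer on the robot's side. In the top view the wheel centre is at about (252,190), the red valve at (267,167) on the low side, the pointer at (244,240), the gauge at (188,177) and the lever at (317,210).

```bash
cat > h.py <<'E'
import numpy as np,cv2
from bench import robot
def ray(n,px):
    c=robot.get_calibration(n); f=192/np.tan(np.radians(c['vfov']/2))
    p=np.atleast_2d(np.asarray(px,float)); d=np.c_[(p[:,0]-c['cx'])/f,(p[:,1]-c['cy'])/f]
    u=d.copy()
    for _ in range(10): u=d/(1+c['k1']*(u**2).sum(1,keepdims=True))
    T=c['T']; return T[:3,3],np.c_[u,np.ones(len(u))]@T[:3,:3].T
def onplane(n,px,p0,nv):
    o,d=ray(n,px); return o+d*(((p0-o)@nv)/(d@nv))[:,None]
def tri(pa,pb):
    A=[];b=[]
    for n,p in(('side',pa),('top',pb)):
        o,d=ray(n,p); d=d[0]/np.linalg.norm(d[0]); M=np.eye(3)-np.outer(d,d);A.append(M);b.append(M@o)
    X=np.linalg.lstsq(np.vstack(A),np.hstack(b),rcond=None)[0]; 
    return X,[float(np.linalg.norm(M@X-v)) for M,v in zip(A,b)]
def mask(im,kind,box):
    h=cv2.cvtColor(im,cv2.COLOR_BGR2HSV); H,S,V=cv2.split(h)
    m={'red':((H<6)|(H>174))&(S>150)&(V>70),'yellow':(H>17)&(H<32)&(S>130)&(V>90),'blue':(H>100)&(H<125)&(S>130)&(V>50)}[kind]
    o=np.zeros_like(m); x0,y0,x1,y1=box; o[y0:y1,x0:x1]=m[y0:y1,x0:x1]; return o
def cen(m): y,x=np.nonzero(m); return (x.mean(),y.mean(),len(x))
E
python3 - <<'E'
from h import *
im=cv2.imread('pics/top0.png'); s=cv2.imread('pics/side0.png')
BT=(170,130,335,260); BS=(170,150,325,290)
b=mask(im,'blue',BT); y,x=np.nonzero(b)
P=onplane('top',np.c_[x,y],np.array([0,0,.140+.035*np.cos(np.radians(25))]),np.array([0,0,1.]))
r=cv2.minAreaRect((P[:,:2]*1000).astype(np.float32)); print('bridge rect',r,cv2.boxPoints(r))
for k in('red','yellow'):
    a,c=cen(mask(s,k,BS)),cen(mask(im,k,BT)); print(k,a,c)
    if a[2] and c[2]: print(tri(a[:2],c[:2]))
bs=mask(s,'blue',BS);print(cen(bs))
cv2.imwrite('pics/crop.png',np.hstack([cv2.resize(s[150:280,170:330],None,fx=2.5,fy=2.5,interpolation=2),cv2.resize(im[130:260,170:330],None,fx=2.5,fy=2.5,interpolation=2)]))
E
```

```text
bridge rect ((556.5563354492188, -13.117263793945312), (365.0152587890625, 20.871963500976562), 82.24646759033203) [[ 521.59326 -192.54839]
 [ 542.2744  -195.36427]
 [ 591.5194   166.31386]
 [ 570.83826  169.12975]]
red (np.float64(232.8), np.float64(194.0), 10) (np.float64(265.57142857142856), np.float64(168.21428571428572), 14)
(array([ 0.61349209, -0.05476337,  0.11185678]), [0.00030878819471548186, 0.00030878819471533343])
yellow (np.float64(253.23287671232876), np.float64(231.26027397260273), 73) (np.float64(234.92857142857142), np.float64(217.51020408163265), 98)
(array([0.47864246, 0.05193762, 0.06728193]), [0.023836446793513013, 0.02383644679351338])
(np.float64(239.09597523219813), np.float64(195.94117647058823), 323)
```

View pics/crop.png

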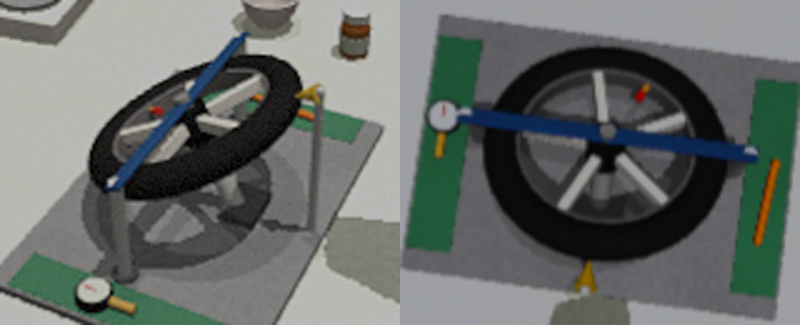

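The crops confirm it: hub at about (0.542,-0.011,0.140). The valve triangulates to hub radius 88 mm and z 7 mm, as it should, with q≈158°. I'll turn it clockwise in two strokes on the pointer side, keeping the tool y along the bridge.

Call:
{"api": "carry_out", "payload": {
  "increments": [
    [255,[0,0,-30],7.2],
    [255,[0,0,-30],7.2],
    [255,[0,0,-30],7.3],
    [255,[0,0,0],0],
    [255,[0,0,0],0],
    [255,[0,0,0],0]
  ]
}}

```text
time: 0.7
tool_pos: [0.1321, -0.5333, 0.3072]
ee_rot: [-3.138, 0.001, -0.135]
wrist_force: [0.9, 0.0, -0.1]
width: 0.0498
finger_force: 0.0
```

```bash
cat >> h.py <<'E'
ey=np.array([-.1350,-.9908,0]);hh=np.array([.9908,-.1350,0]);s,c=np.sin(np.radians(25)),np.cos(np.radians(25))
hub=np.array([.5419,-.0111,.140]); EX=-c*hh+np.array([0,0,s]); EZ=s*hh+np.array([0,0,c])
def tool(x,y,lift=0): # hub mm at z=4 -> tool-frame coords (x,y,down) of TCP rel hub, mm
    return np.array([-c*x+s*4,y,-(s*x+c*4-6+lift)])
def now():
    o=robot.get_obs(); r=(o['tool_pos']-hub)*1000
    return np.array([r@hh,r@ey,-r[2]]),o
def valve(tag):
    im=robot.snapshot('top'); cv2.imwrite(f'pics/{tag}.png',im)
    a=cen(mask(im,'red',(190,140,310,245)))
    p=onplane('top',[a[:2]],hub+.006*EZ,EZ)[0]-hub
    return a,np.degrees(np.arctan2(p@ey,p@EX)),np.hypot(p@ey,p@EX)*1000
def arc(rho,a0,a1,n): # spoke angle a0->a1 deg: finger centre
    out=[]
    for a in np.linspace(a0,a1,n):
        t=np.radians(a); d=7+12.5*abs(np.cos(t))+8.8*abs(np.sin(t))
        f=t+np.arcsin(d/rho); out.append(np.r_[rho*np.cos(f),rho*np.sin(f)])
    return np.array(out)
E
python3 - <<'E'
from h import *
np.set_printoptions(precision=1,suppress=True)
n,o=now();print('now',n,o['ee_rot'],o['width'],o['time'])
print('entry over',tool(22,62,100),'in',tool(22,62))
A=arc(60,49.6,-50,21);T=np.array([tool(*p) for p in A])
print(np.c_[A,T]);
print(valve('v0'))
E
```

```text
now [-335.5  572.7 -167.2] [-3.1  0.  -0.1] 0.049808656977270875 0.7
entry over [ -18.2   62.  -106.9] in [-18.2  62.   -6.9]
[[ 19.6  56.7 -16.1  56.7  -5.9]
 [ 24.2  54.9 -20.2  54.9  -7.9]
 [ 28.7  52.7 -24.3  52.7  -9.8]
 [ 33.1  50.  -28.4  50.  -11.6]
 [ 37.4  46.9 -32.2  46.9 -13.4]
 [ 41.5  43.3 -35.9  43.3 -15.2]
 [ 45.3  39.3 -39.4  39.3 -16.8]
 [ 48.8  34.9 -42.5  34.9 -18.3]
 [ 51.9  30.  -45.4  30.  -19.6]
 [ 54.6  24.8 -47.8  24.8 -20.7]
 [ 56.8  19.3 -49.8  19.3 -21.6]
 [ 58.1  15.1 -50.9  15.1 -22.2]
 [ 59.1  10.6 -51.8  10.6 -22.6]
 [ 59.7   6.  -52.4   6.  -22.9]
 [ 60.    1.2 -52.7   1.2 -23. ]
 [ 59.9  -3.7 -52.6  -3.7 -22.9]
 [ 59.4  -8.7 -52.1  -8.7 -22.7]
 [ 58.4 -13.8 -51.2 -13.8 -22.3]
 [ 57.  -18.8 -49.9 -18.8 -21.7]
 [ 55.  -23.9 -48.2 -23.9 -20.9]
 [ 52.6 -28.8 -46.  -28.8 -19.9]]
((np.float64(265.57142857142856), np.float64(168.21428571428572), 14), np.float64(157.5966388451899), np.float64(88.53037874820538))
```

Call:
{"api": "carry_out", "payload": {
  "increments": [
    [255,[22.8,-36.2,0],0],
    [255,[22.8,-36.2,0],0],
    [255,[22.8,-36.2,0],0],
    [255,[22.8,-36.2,0],0],
    [255,[22.8,-36.2,0],0],
    [255,[22.8,-36.2,0],0],
    [255,[22.8,-36.2,0],0],
    [255,[22.8,-36.2,0],0]
  ]
}}

```text
time: 1.55
tool_pos: [0.3526, -0.2698, 0.3078]
ee_rot: [-3.14, 0.002, -0.135]
wrist_force: [-0.0, -0.1, 0.2]
width: 0.0004
finger_force: 0.0
```

Call:
{"api": "carry_out", "payload": {
  "increments": [
    [255,[22.8,-36.2,0],0],
    [255,[22.8,-36.2,0],0],
    [255,[22.8,-36.2,0],0],
    [255,[22.8,-36.2,0],0],
    [255,[22.8,-36.2,0],0],
    [255,[22.8,-36.2,0],0],
    [255,[0,0,30],0],
    [255,[0,0,30],0]
  ]
}}

```text
time: 2.35
tool_pos: [0.5177, -0.0735, 0.2475]
ee_rot: [3.142, 0.001, -0.132]
wrist_force: [-0.1, -0.7, 0.2]
width: 0.0005
finger_force: 0.0
```

Run:
```python
from h import *
n,o=now();print('now',n,o['ee_rot'],o['width'],o['wrist_force'],'want',tool(20,66,100))
s=robot.snapshot('side')
cv2.imwrite('pics/s1.png',cv2.resize(s[60:280,130:350],None,fx=2.6,fy=2.6,interpolation=2))
```

```text
now [ -15.53810502   65.13082858 -107.51266155] [ 3.14154608e+00  9.74489519e-04 -1.32186560e-01] 0.0004840325020965313 [-0.09514922 -0.68728442  0.20959713] want [ -16.43568269   66.         -106.07759638]
```

View pics/s1.png

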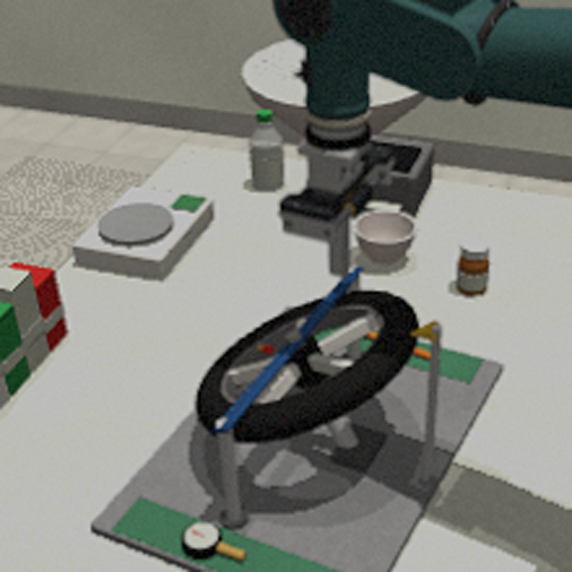

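The closed fingers hang over the window behind the +y side of the bridge, as planned. I'll lower them now.

Call:
{"api": "carry_out", "payload": {
  "increments": [
    [255,[-1,1,20],0],
    [255,[0,0,20],0],
    [255,[0,0,15],0],
    [255,[0,0,10],0],
    [255,[0,0,0],0]
  ]
}}

```text
time: 2.9
tool_pos: [0.515, -0.0758, 0.1826]
ee_rot: [-3.141, 0.004, -0.136]
wrist_force: [0.7, -0.6, -0.2]
width: 0.0004
finger_force: 0.0
```

Call:
{"api": "carry_out", "payload": {
  "increments": [
    [255,[0,0,10],0],
    [255,[0,0,10],0],
    [255,[0,0,10],0],
    [255,[0,0,6],0],
    [255,[0,0,0],0]
  ]
}}

```text
time: 3.4
tool_pos: [0.5153, -0.0757, 0.147]
ee_rot: [-3.141, 0.003, -0.136]
wrist_force: [-0.0, -1.2, -0.1]
width: 0.0004
finger_force: 0.0
```

Call:
{"api": "carry_out", "payload": {
  "increments": [
    [255,[-2.2,-5,-1],0],
    [255,[-2.2,-5,-1],0],
    [255,[-2.3,-5,-1],0],
    [255,[-4.1,-2.7,-1.8],0],
    [255,[-3.8,-3.1,-1.8],0],
    [255,[-3.7,-3.6,-1.8],0]
  ]
}}

```text
time: 4.0
tool_pos: [0.5031, -0.0502, 0.158]
ee_rot: [3.14, -0.006, -0.137]
wrist_force: [4.1, -2.8, -2.3]
width: 0.0006
finger_force: 2.2
```

Run:
```python
from h import *
n,o=now();print('now',n,o['wrist_force']); print(valve('v1'))
```

```text
now [-33.20618811  43.93585486 -18.00578084] [ 4.09436383 -2.82445336 -2.33355   ]
((np.float64(nan), np.float64(nan), 0), np.float64(nan), np.float64(nan))h.py:21: RuntimeWarning: Mean of empty slice.
  def cen(m): y,x=np.nonzero(m); return (x.mean(),y.mean(),len(x))
  ret = ret.dtype.type(ret / rcount)
```

Contact is gentle, about 5 N. The valve is hidden for now. I'll continue along the arc.

Call:
{"api": "carry_out", "payload": {
  "increments": [
    [255,[-3.5,-4,-1],0],
    [255,[-3.1,-4.4,-1.3],0],
    [255,[-2.9,-4.9,-1.3],0],
    [255,[-2.4,-5.2,-1.1],0],
    [255,[-2,-5.5,-0.9],0],
    [255,[-1.1,-4.2,-0.6],0],
    [255,[-0.9,-4.5,-0.4],0],
    [255,[-0.6,-4.6,-0.3],0]
  ]
}}

```text
time: 4.85
tool_pos: [0.4905, -0.0123, 0.1642]
ee_rot: [3.136, -0.002, -0.138]
wrist_force: [2.3, -6.8, -2.1]
width: 0.0007
finger_force: 3.0
```

Call:
{"api": "carry_out", "payload": {
  "increments": [
    [255,[-0.3,-4.8,-0.1],0],
    [255,[0.1,-4.9,0.1],0],
    [255,[0.5,-5,0.2],0],
    [255,[0.9,-5.1,0.4],0],
    [255,[1.3,-5,0.6],0],
    [255,[1.7,-5.1,0.8],0],
    [255,[2.2,-4.9,1],0],
    [255,[0,0,0],0]
  ]
}}

```text
time: 5.65
tool_pos: [0.5004, 0.0233, 0.1607]
ee_rot: [3.14, 0.002, -0.136]
wrist_force: [0.0, -2.0, 0.0]
width: 0.0004
finger_force: 1.1
```

```bash
python3 - <<'E' 2>/dev/null
from h import *
n,o=now();print('now',n,o['wrist_force']); print(valve('v2'))
s=robot.snapshot('side')
cv2.imwrite('pics/s2.png',np.hstack([cv2.resize(s[120:290,160:320],(390,414)),cv2.resize(cv2.imread('pics/v2.png')[130:260,180:330],(400,414))]))
E
```

```text
now [-45.76413411 -28.51229871 -20.72988357] [ 0.03659633 -1.97077912  0.04277014]
((np.float64(273.8), np.float64(203.73333333333332), 15), np.float64(58.725258252213486), np.float64(84.40342316395206))
```

View pics/s2.png

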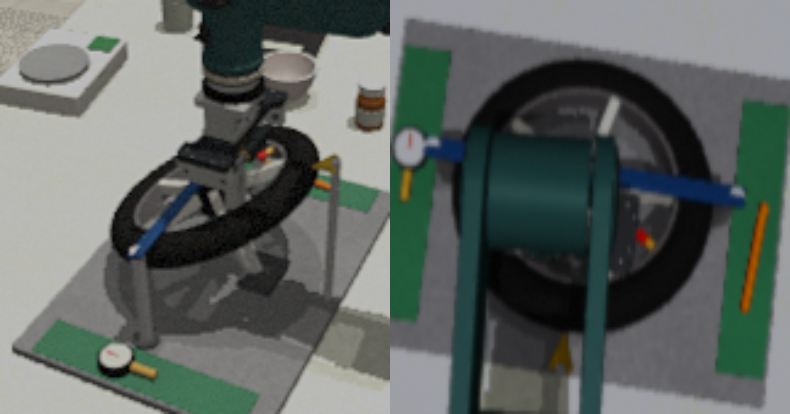

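The first stroke worked: the valve is now at 58° (top view crop, red cap at the lower right), as predicted. I'll back off, lift, and re-enter behind the next spoke, which is at 22°.

Call:
{"api": "carry_out", "payload": {
  "increments": [
    [255,[0,5,0],0],
    [255,[0,0,-20],0],
    [255,[0,0,-20],0],
    [255,[0,0,-25],0],
    [255,[7,21,0],0],
    [255,[7,21,0],0],
    [255,[6.3,21.5,0],0],
    [255,[0,0,0],0]
  ]
}}

```text
time: 6.55
tool_pos: [0.5122, -0.0487, 0.2259]
ee_rot: [-3.141, -0.001, -0.139]
wrist_force: [0.3, -0.0, -0.4]
width: 0.0004
finger_force: 0.0
```

```bash
python3 - <<'E' 2>/dev/null
from h import *
np.set_printoptions(precision=1,suppress=True)
n,o=now();print('now',n,o['wrist_force'],tool(30,40)); v=valve('v3');print(v)
q=58.; A=arc(52,q-36,-36,13); print(np.array([tool(*p) for p in A]))
E
```

```text
now [-24.4  41.2 -85.9] [ 0.3 -0.  -0.4] [-25.5  40.  -10.3]
((np.float64(nan), np.float64(nan), 0), np.float64(nan), np.float64(nan))
[[-30.5  38.  -12.6]
 [-33.5  34.6 -14. ]
 [-36.3  30.8 -15.3]
 [-38.8  26.6 -16.5]
 [-41.   22.1 -17.5]
 [-42.5  18.  -18.2]
 [-43.6  14.5 -18.7]
 [-44.4  10.8 -19.1]
 [-45.    7.  -19.4]
 [-45.4   3.  -19.6]
 [-45.4  -1.1 -19.6]
 [-45.2  -5.3 -19.5]
 [-44.6  -9.6 -19.2]]
```

Call:
{"api": "carry_out", "payload": {
  "increments": [
    [255,[-0.5,-0.5,20],0],
    [255,[0,0,15],0],
    [255,[0,0,10],0],
    [255,[0,0,10],0],
    [255,[0,0,10],0],
    [255,[0,0,9],0],
    [255,[0,0,0],0]
  ]
}}

```text
time: 7.3
tool_pos: [0.5105, -0.0462, 0.1501]
ee_rot: [-3.141, 0.003, -0.136]
wrist_force: [1.4, 0.1, 0.3]
width: 0.0005
finger_force: 0.0
```

Call:
{"api": "carry_out", "payload": {
  "increments": [
    [255,[-3.5,-2.2,-1.9],0],
    [255,[-3.6,-2.2,-2],0],
    [255,[-2.8,-3.8,-1.3],0],
    [255,[-2.5,-4.2,-1.2],0],
    [255,[-2.2,-4.5,-1],0],
    [255,[-1.5,-4.1,-0.7],0],
    [255,[-1.1,-3.5,-0.5],0],
    [255,[-0.8,-3.7,-0.4],0]
  ]
}}

```text
time: 8.1
tool_pos: [0.4984, -0.019, 0.1616]
ee_rot: [3.135, -0.004, -0.138]
wrist_force: [1.5, -9.1, -3.2]
width: 0.0005
finger_force: 3.6
```

Call:
{"api": "carry_out", "payload": {
  "increments": [
    [255,[-0.6,-3.8,-0.3],0],
    [255,[-0.4,-4,-0.2],0],
    [255,[0,-4.1,0],0],
    [255,[0.2,-4.2,0.1],0],
    [255,[0.5,-3.5,0.2],0],
    [255,[0,0,0],0],
    [255,[0,0,0],0]
  ]
}}

```text
time: 8.8
tool_pos: [0.4998, 0.0018, 0.1618]
ee_rot: [3.138, -0.001, -0.137]
wrist_force: [-0.3, -6.3, -1.0]
width: 0.0003
finger_force: 2.1
```

```bash
python3 - <<'E' 2>/dev/null
from h import *
n,o=now();print('now',n,o['wrist_force'],o['finger_force']); print(valve('v4'))
s=robot.snapshot('side');m=mask(s,'red',(225,160,300,225));print(cen(m))
p=onplane('side',[cen(m)[:2]],hub+.006*EZ,EZ)[0]-hub; print(p@EX,p@ey)
E
```

```text
now [-43.47536093  -7.11975449 -21.7860492 ] [-0.34575528 -6.31774464 -0.96172236] 2.1339878998696804
((np.float64(250.0), np.float64(213.0), 3), np.float64(2.9801519878123757), np.float64(86.44233992392861))
(np.float64(268.1111111111111), np.float64(193.66666666666666), 9)
0.07951633063086543 0.007160494315658713
```

Call:
{"api": "carry_out", "payload": {
  "increments": [
    [255,[0.2,-1.3,0.1],0],
    [255,[0.2,-1.2,0.1],0],
    [255,[0,0,0],0],
    [255,[0,6,0],0],
    [255,[0,0,-20],0],
    [255,[0,0,-25],0],
    [255,[0,0,-40],0],
    [255,[0,0,-40],0]
  ]
}}

```text
time: 9.7
tool_pos: [0.4991, 0.0005, 0.2872]
ee_rot: [-3.14, 0.001, -0.135]
wrist_force: [1.1, 0.2, 0.1]
width: 0.0006
finger_force: 0.0
```

Call:
{"api": "carry_out", "payload": {
  "increments": [
    [255,[-20,45,0],0],
    [255,[-20,45,0],0],
    [255,[-20,45,0],0],
    [255,[-20,45,0],0],
    [255,[-10,45,0],0],
    [255,[-10,45,0],0],
    [255,[0,0,0],0]
  ]
}}

```text
time: 10.4
tool_pos: [0.3621, -0.2578, 0.2859]
ee_rot: [3.141, -0.0, -0.143]
wrist_force: [0.2, 0.5, 0.4]
width: 0.0007
finger_force: 0.0
```

```bash
python3 - <<'E' 2>/dev/null
from h import *
n,o=now();print('now',n,o['wrist_force'],o['qvel']); print(valve('v5'))
im=cv2.imread('pics/v5.png'); s=robot.snapshot('side');m=mask(s,'red',(225,160,310,225));print(cen(m))
a=cen(mask(im,'red',(190,140,310,245)))
p=tri(cen(m)[:2],a[:2]);print(p,(p[0]-hub)@EX,(p[0]-hub)@ey,(p[0]-hub)@EZ)
y=cen(mask(im,'yellow',(236,222,256,255)));p=onplane('top',[y[:2]],hub+.02*EZ,EZ)[0]-hub;print('pointer',y,p@EX,p@ey)
cv2.imwrite('pics/f.png',np.hstack([cv2.resize(s[120:290,160:320],(390,414)),cv2.resize(im[130:260,180:330],(400,414))]))
E
```

```text
now [-144.87334158  268.7254429  -145.89197658] [0.17041369 0.52218103 0.44063961] [ 0.08752336 -0.01322101  0.01152138  0.06272935  0.02676037  0.05886571]
((np.float64(248.64285714285714), np.float64(211.5), 14), np.float64(-0.10829303497901), np.float64(81.96199348211573))
(np.float64(267.3636363636364), np.float64(194.54545454545453), 11)
(array([ 0.47144692, -0.0010896 ,  0.1812687 ]), [0.0006950094731534273, 0.0006950094731537593]) 0.08193042865609526 -0.0004071370025985735 0.007330180943805131
pointer (np.float64(244.12962962962962), np.float64(241.07407407407408), 54) 0.1839890306552024 -0.0005518882055013498
```

View pics/f.png

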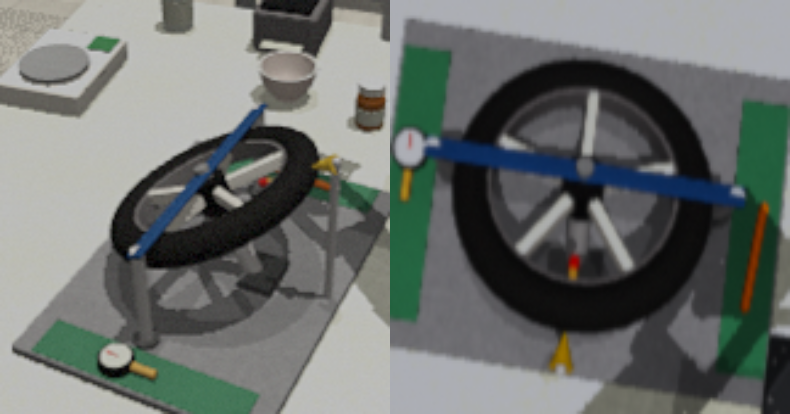

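The valve points straight at the pointer: y is about -0.4 mm, the pointer reads y -0.6 mm, and the robot is clear.

```bash
python3 -c "
from bench import robot
print(robot.close_job())"
```

```text
the job is handed in; nothing more can be done
None
```

I turned the wheel in two gentle spoke pushes until the valve stem pointed at the yellow pointer (about 0.4 mm off the line in the last pictures), drew the arm back clear of the wheel and handed the job in; the verdict was not shown.

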